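# Tip the glass beads out of the corner-notch tray

### The job

Stand the long low tin on the bench close in front of the tipping tray's notched corner, lengthways in line with the pour, its near end just beyond the spout. Then lift the tray's wooden handle so that the tray tilts about that corner and both glass beads run out through the notch into the tin, and lower it gently back onto its rest. Do not touch the beads with the gripper; leave the tin upright where it caught them.

Things in the scene. Friction and masses are not known exactly. Their poses are not given: they have to be found in the camera images.
- tray: Square steel tray (130 mm, walls 14 mm high) set cornerwise on a fixed stand. Origin on the hinge, on the floor's top face, always 75 mm above the bench. x: along the diagonal from handle to notch (pour direction); y: hinge axis; z: normal to the floor. The 56 mm wide notch spout ends at x = +31 mm, the stand at +13 mm. A tin set down with its near end 5 to 25 mm beyond the spout catches the beads.
- tray_grip (a point): Grip point on the tray's handle, tray frame (-200, 0, 6) mm: a round wooden bar 16 mm thick along the tray's x, from x = -159 to -244 mm. At rest tray x points 0.10 rad above level, this point is 61 mm above the bench. Lifting it swings the tray about the hinge, notch end down, freely (1 to 2 N), at most 0.85 rad from rest; 0.5 is plenty. Let go, the tray falls back to rest.
- tin: Long low open tin of plain aluminium: 120 mm long (its x), 66 mm wide (its y), 40 mm high, walls 3 mm, about 0.18 kg; origin at the centre of its underside, z up. Picked up from above across its width. Its rim stays below the spout. Not the square tin (66 mm) nor the round cup nearby.
- bead_1: Amber glass bead, a ball 20 mm in diameter, 12 g, in the tray; origin at its centre.
- bead_2: The other bead, the same as bead_1.
Mind the look-alikes: they are no part of the job. Leave any green look-alike of the tin alone.

How it is judged:
By the outcome, as a careful person would: the job done as asked, in the order asked, and still so for the second after the job is handed in, with the robot touching nothing.
It also fails if it takes over 64 s, if anything falls off the work surface, if the arm or the gripper's body presses on something with over 40 N, if the wrist force passes 120 N, or if a joint passes its speed limit or range.

### The arm

A 6-joint arm with a two-finger parallel gripper is mounted at the origin on the work surface. World frame = base frame: x ahead of the robot, y to its left, z up, the work surface at z = 0. Lengths are in m, angles in rad, forces in N, time in s.
With the tool pointing down it reaches from about 0.425 to 0.95 m from the base axis. Payload 3.5 kg.
Tool frame: the origin (TCP) lies at the very end of the fingers, on their centre line; the grasp point (between the pads) lies ctrl.grip_point_offset behind it (ctrl.grip_point_offset is the distance from the TCP to the grasp point, in m); z points along the fingers, y is the direction in which the jaws open and shut (so a half turn about z gives the same grasp; the last joint's range is limited). The gripper opens to 85 mm and grips with 20 to 120 N. Pads are 22 mm wide; open, the fingers measure 114 mm over their backs; the gripper's body (76 mm by 85 mm) begins 54 mm behind the grasp point. The pads swing forward as they close: fully open they stand 13 mm farther back than shut.
Start: joints at [1.087, 0.286, 1.577, -0, 1.279, -0.15], TCP at [0.221, 0.638, 0.231] pointing down, gripper open.
Joint ranges: [-2.77, 2.77], [-0.9, 2.22], [0.21, 2.48], [-1.53, 4.67], [0.24, 2.81], [-2.84, 2.84]. Speed limits (rad/s): [2.79, 2.79, 3.14, 3.14, 3.14, 3.14].

### API

Orientations are given as a unit quaternion [x, y, z, w].
In Python, from plant import telemetry, imaging, ticket, finder, ctrl gives the robot as it stands. The module is installed in compiled form; this text tells all that it offers.
- The arm moves only by the shell command python3 -m crank 'ROWS' [FORCE]. ROWS is JSON, a list of rows, each a list of 7 numbers: the shift along the tool's x, y, z scaled (see below), then the turn, a rotation vector about the tool's x, y, z scaled (see below), then the opening, from 0 (shut) to 1 (fully open). A call has 1 to 12 rows; each row is the pose to reach, as a shift and turn from the pose commanded when the call began, along the tool's axes at that moment; what a row does not reach only later rows make up. The controller multiplies each number of a shift by 0.15 m and each number of a turn by 90 degrees. A row lasts 1/10 s, in which the tool goes at most 50 mm and 8.59 degrees, less where a joint would pass 70% of its speed; a pose out of reach is approached as far as the arm can. A call with a number of a shift or a turn outside -1 to 1 is refused whole. A call with a gripper value outside its range is refused whole. The fingers move at their own pace and stop on an object; FORCE is the grip in N (left out, the last holds). Time passes only in rows, so rows that repeat a pose let the fingers close. It gives the time, the measured TCP pose, the force and the opening at its end, in the units of the state.
- telemetry.get_state(): the state, without advancing time (a new reading comes with each control period).
- imaging.read_camera(name): name is "scene" or "top" or "wrist"; returns a dict with "pixels" (480x640x3 uint8, red, green, blue), "vfov" (degrees; the focal length in pixels is half the picture's height over the tangent of half this angle, whatever the lens; pixels are square), "cx", "cy" (the principal point, pixels), "rvec" (rotation vector, rad) and "tvec" (3), from world to camera coordinates, as OpenCV has them. Camera axes: x right, y down, z forward; pixel columns grow to the right and rows downward; lengths in m; the calibration is good to about 2 mm. The wrist camera is an equidistant fisheye: a pixel r from the principal point sees the ray r / f radians off the axis. A picture is of the moment at which its call begins. There is no depth.
- ticket.sign_off(): hands the job in, once; it reports no verdict.
Trained networks look in a picture, given as the dict that the camera call returned (one of the last four; its "shot" number tells which), for a name from the list of things; names that differ only in an ending like _2 or _b are one class to them, and where a whole thing is asked for, a point or a joint stands for the part that bears it (a point fixed in the world has none). Each returns a list of dicts, best first, with "confidence" (0 to 1); they miss things now and then, are a little off and sometimes report something else, mostly with a low value. They report only what shows in the picture. A call takes as long as a camera call. They do not tell look-alikes from the thing itself.
- finder.masks_of(label, picture): "pixels" (480x640 bool, what is visible of it) and "extent" ([left, top, right, bottom] in pixels, round what is visible of it).
- finder.pinpoint(label, picture): "location" ([row, column] in pixels: a listed point, or the origin of a listed thing).
The state is a dict: "time": time; "qpos": joint angles; "dq": joint speeds; "joint_efforts": joint torques, N m; "eef_pos": TCP position; "tcp_rot": TCP orientation; "contact_force": force on the tool from outside, world axes, zero at the start; "wrist_torque": the same for the moment, N m; "opening": opening from 0.0 (shut) to 1.0 (fully open).
Only numpy, scipy, OpenCV 4.12 (cv2) and the standard library are available. Lean on these libraries where they do the work, as an engineer would, in place of code of your own. Each camera call takes 0.05 s, during which the arm holds its last target.

## Working session

There is one attempt and no reset: what is moved stays moved. The work goes in short steps, Python scripts to look and compute and a shell command to move; the robot and the scene stay as the last step left them, time stands still between calls to the robot, and variables do not carry over. Pictures are saved under pics/ and viewed, and the job is handed in when it is done.

```bash
mkdir -p pics; cat > h.py <<'E'
import numpy as np, cv2
from plant import telemetry, imaging, ticket, finder, ctrl
from scipy.spatial.transform import Rotation as R
def save(p,n): cv2.imwrite('pics/'+n,cv2.cvtColor(p['pixels'],cv2.COLOR_RGB2BGR))
def ray(p,rc):
    f=240/np.tan(np.radians(p['vfov'])/2)
    d=np.array([(rc[1]-p['cx'])/f,(rc[0]-p['cy'])/f,1.])
    if p.get('fish'):
        r=np.hypot(d[0],d[1]); 
        d=np.array([d[0]/r*np.sin(r),d[1]/r*np.sin(r),np.cos(r)]) if r>1e-9 else np.array([0,0,1.])
    M=cv2.Rodrigues(np.array(p['rvec'],float))[0]
    return -M.T@np.array(p['tvec'],float).ravel(), M.T@d/np.linalg.norm(d)
def plane(p,rc,z):
    o,d=ray(p,rc); return o+d*(z-o[2])/d[2]
def tri(*prs):
    A=0;b=0
    for o,d in prs:
        P=np.eye(3)-np.outer(d,d);A=A+P;b=b+P@o
    return np.linalg.solve(A,b)
def proj(p,X):
    M=cv2.Rodrigues(np.array(p['rvec'],float))[0]; c=M@np.array(X,float)+np.array(p['tvec'],float).ravel()
    f=240/np.tan(np.radians(p['vfov'])/2)
    if p.get('fish'):
        r=np.hypot(c[0],c[1]);t=np.arctan2(r,c[2]);k=f*t/r
        return np.array([p['cy']+k*c[1],p['cx']+k*c[0]])
    return np.array([p['cy']+f*c[1]/c[2],p['cx']+f*c[0]/c[2]])
def cam(n):
    p=imaging.read_camera(n)
    if n=='wrist': p['fish']=True
    return p
E
python3 - <<'E'
from h import *
s=telemetry.get_state();print({k:np.round(v,3) for k,v in s.items()},ctrl.grip_point_offset)
P={n:cam(n) for n in('scene','top','wrist')}
for n,p in P.items():
    save(p,n+'0.png');print(n,p['vfov'],p['cx'],p['cy'],np.round(p['rvec'],3),np.round(p['tvec'],3))
    for l in('tray','tin','bead_1'):
        for m in finder.masks_of(l,p): print(n,l,'mask',round(m['confidence'],2),m['extent'])
    for l in('tray','tray_grip','tin','bead_1'):
        for m in finder.pinpoint(l,p): print(n,l,'pt',round(m['confidence'],2),np.round(m['location'],1))
E
```

```text
{'time': np.float64(0.0), 'qpos': array([ 1.087,  0.287,  1.578, -0.   ,  1.279, -0.15 ]), 'dq': array([-0.   ,  0.001, -0.   , -0.001,  0.   , -0.001]), 'joint_efforts': array([-0.0000e+00, -4.0601e+01, -2.9262e+01, -0.0000e+00,  6.0000e-03,
        0.0000e+00]), 'eef_pos': array([0.221, 0.637, 0.23 ]), 'tcp_rot': array([ 0.166,  0.986, -0.001, -0.   ]), 'contact_force': array([-0.264,  0.997,  0.312]), 'wrist_torque': array([-0.02 , -0.031,  0.013]), 'opening': np.float64(1.0)} 0.0187
scene 50.8539541908321 323.91404548297356 237.63055714855074 [ 0.894  2.551 -1.021] [ 0.329 -0.149  1.211]
scene tray mask 0.81 [216.9, 229.5, 331.1, 358.9]
scene tin mask 0.93 [200.8, 150.6, 255.9, 196.8]
scene tin mask 0.71 [257.7, 118.9, 287.2, 156.6]
scene bead_1 mask 0.57 [288.9, 290.0, 299.5, 300.9]
scene bead_1 mask 0.48 [276.3, 291.8, 290.6, 297.2]
scene bead_1 mask 0.17 [201.3, 152.0, 254.4, 197.9]
scene tray pt 0.82 [252.  255.7]
scene tray pt 0.17 [181.9 229.3]
scene tray_grip pt 0.93 [333.3 310.4]
scene tin pt 0.97 [142.2 274.5]
scene tin pt 0.61 [182.7 229.5]
scene bead_1 pt 0.62 [297.9 280.2]
scene bead_1 pt 0.4 [293.8 289.6]
top 51.40687531253015 321.0407963061084 239.5326800081984 [ 2.102 -2.154  0.18 ] [0.002 0.43  1.13 ]
top tray mask 0.75 [229.7, 143.2, 346.4, 224.9]
top tray mask 0.51 [275.8, 179.8, 285.6, 192.8]
top tin mask 0.93 [428.0, 199.8, 477.6, 259.4]
top tin mask 0.8 [460.7, 275.6, 522.0, 332.2]
top bead_1 mask 0.37 [276.4, 179.6, 285.1, 192.1]
top tray pt 0.98 [185.7 331.9]
top tray_grip pt 0.62 [178.7 244.6]
top tin pt 0.67 [305.3 486.3]
top tin pt 0.59 [230.8 450.3]
top bead_1 pt 0.47 [181.7 282.8]
top bead_1 pt 0.44 [184.7 281.9]
wrist 65.70646984690485 321.50166971695944 241.30385651399976 [-2.359 -1.68  -0.242] [-0.674 -0.036  0.38 ]
```

View pics/scene0.png

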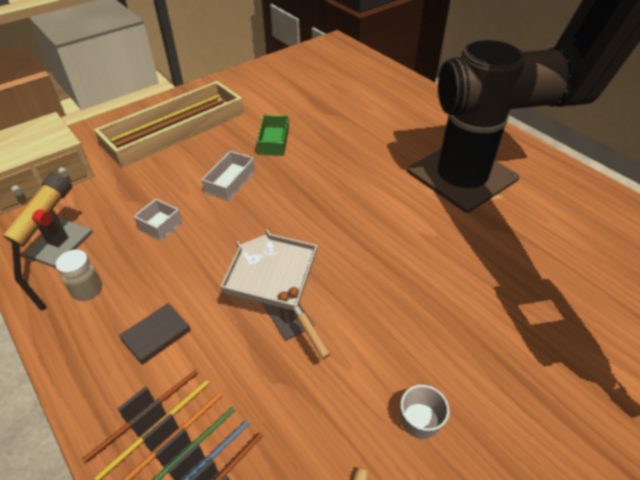

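View pics/top0.png

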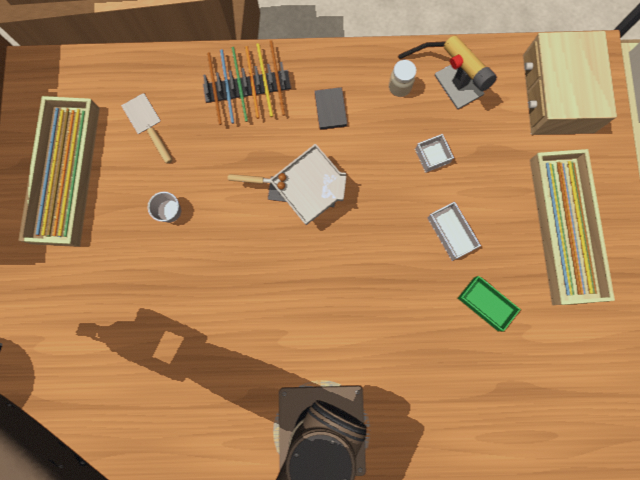

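View pics/wrist0.png

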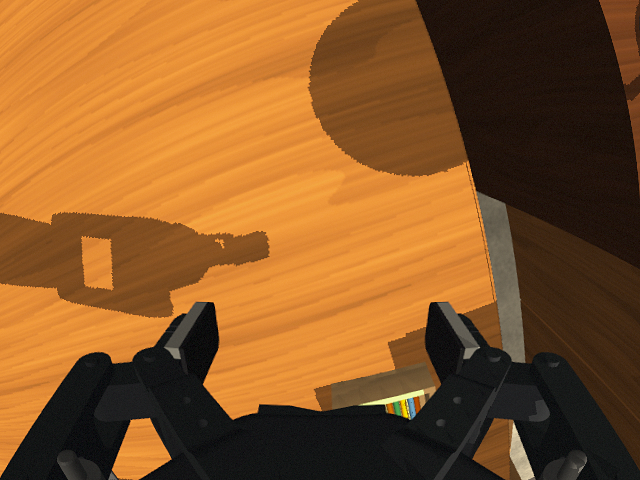

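Candidates for the tin: the long grey tin at scene (row 173, col 228) / top (231, 455); the green look-alike at scene (137, 272) / top (304, 489); the square tin at scene (219, 158) / top (153, 435); and the round cup at scene (411, 424). By the description I choose the long grey one. The tray's notch faces right (-y) in the top picture and its handle points left, with both beads by the handle corner.

```bash
cat > m.py <<'E'
from h import *
t=cam('top');s=cam('scene')
def corners(p,l,near):
    ms=finder.masks_of(l,p)
    m=min(ms,key=lambda m:np.hypot((m['extent'][0]+m['extent'][2])/2-near[1],(m['extent'][1]+m['extent'][3])/2-near[0]))
    return m['pixels']
T=corners(t,'tin',(231,455));S=corners(s,'tin',(173,228))
def cen(m): return np.argwhere(m).mean(0)
print('tin cen tri',tri(ray(t,cen(T)),ray(s,cen(S))))
for p,m,n in((t,T,'top'),(s,S,'scene')):
    c=cv2.convexHull(np.argwhere(m)[:,::-1].astype(np.float32))[:,0]
    W=np.array([plane(p,(v,u),0.04)[:2] for u,v in c])
    r=cv2.minAreaRect(W.astype(np.float32)); print(n,'rect@.04',r, np.round(cv2.boxPoints(r),3).tolist())
for l in('tray','tray_grip'):
    a=finder.pinpoint(l,t)[0];b=finder.pinpoint(l,s)[0]
    X=tri(ray(t,a['location']),ray(s,b['location'])); print(l,np.round(X,4),a['location'],b['location'],'plane top',plane(t,a['location'],.075 if l=='tray' else .061).round(4),'scene',plane(s,b['location'],.075 if l=='tray' else .061).round(4))
a=t['pixels'][130:270,220:490];cv2.imwrite('pics/crop_top.png',cv2.cvtColor(cv2.resize(a,None,fx=2.9,fy=2.9,interpolation=cv2.INTER_CUBIC),cv2.COLOR_RGB2BGR))
a=s['pixels'][110:370,190:340];cv2.imwrite('pics/crop_scene.png',cv2.cvtColor(cv2.resize(a,None,fx=2.3,fy=2.3,interpolation=cv2.INTER_CUBIC),cv2.COLOR_RGB2BGR))
E
python3 m.py
```

```text
tin cen tri [ 0.44748023 -0.32590878  0.01829896]
top rect@.04 ((0.4438175559043884, -0.3189746141433716), (0.11874590814113617, 0.07734385132789612), 26.024232864379883) [[0.37299999594688416, -0.3100000023841858], [0.40700000524520874, -0.3799999952316284], [0.5139999985694885, -0.328000009059906], [0.47999998927116394, -0.257999986410141]]
scene rect@.04 ((0.45604366064071655, -0.3054138422012329), (0.15476921200752258, 0.09563260525465012), 26.502729415893555) [[0.36500000953674316, -0.296999990940094], [0.40799999237060547, -0.382999986410141], [0.546999990940094, -0.3140000104904175], [0.5040000081062317, -0.2280000001192093]]
tray [ 0.5517 -0.0402  0.0773] [184.5, 333.1] [249.7, 255.9] plane top [ 0.5522 -0.04    0.075 ] scene [ 0.5509 -0.0423  0.075 ]
tray_grip [0.5752 0.1627 0.063 ] [179.8, 245.1] [333.4, 311.0] plane top [0.573  0.1657 0.061 ] scene [0.577  0.1587 0.061 ]
```

View pics/crop_top.png

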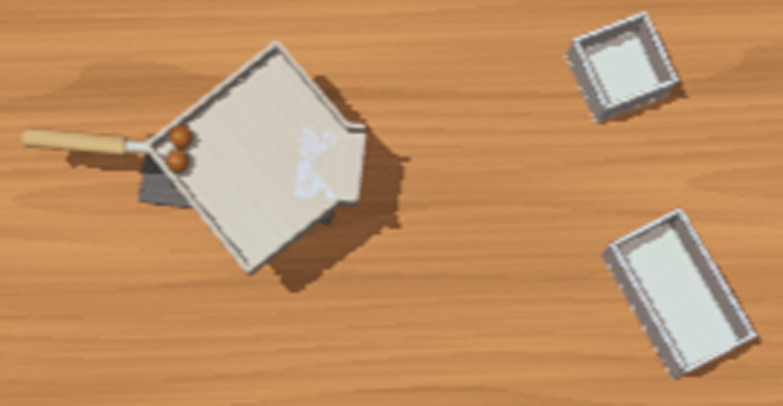

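View pics/crop_scene.png

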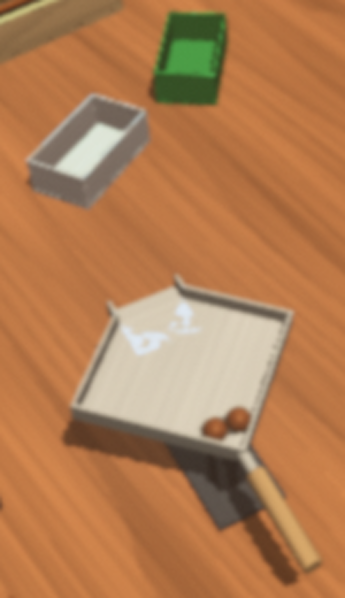

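```bash
cat > fit.py <<'E'
from h import *
from scipy.optimize import minimize
def sil(p,pts):
    q=np.array([proj(p,X)[::-1] for X in pts],np.float32)
    return cv2.convexHull(q)
def fill(h,sh=(480,640)):
    m=np.zeros(sh,np.uint8); cv2.fillConvexPoly(m,np.round(h*16).astype(np.int32),1,shift=4,lineType=cv2.LINE_8); return m>0
def cost(x,views):
    c,s=np.cos(x[2]),np.sin(x[2]);P=[]
    for a in(-.06,.06):
        for b in(-.033,.033):
            for z in(0,.04): P.append([x[0]+c*a-s*b,x[1]+s*a+c*b,z])
    e=0
    for p,m in views:
        f=fill(sil(p,P)); e+=1-(f&m).sum()/(f|m).sum()
    return e
def fit(views,x0):
    best=None
    for k in range(6):
        r=minimize(cost,np.array(x0)+np.random.default_rng(k).normal(0,[.004,.004,.05]),args=(views,),method='Nelder-Mead',options=dict(initial_simplex=None,xatol=1e-4,fatol=1e-5))
        if best is None or r.fun<best.fun: best=r
    return best
def mask(l,p,near):
    ms=finder.masks_of(l,p)
    return min(ms,key=lambda m:np.hypot((m['extent'][0]+m['extent'][2])/2-near[1],(m['extent'][1]+m['extent'][3])/2-near[0]))['pixels']
E
python3 - <<'E'
from fit import *
t=cam('top');s=cam('scene')
T=mask('tin',t,(231,455));S=mask('tin',s,(173,228))
for v in([(t,T)],[(s,S)],[(t,T),(s,S)]):
    r=fit(v,[.445,-.32,.45]); print(r.x,r.fun)
# handle: wood colored pixels of handle in the top view
a=t['pixels'][150:210,225:285].astype(int)
c=finder.masks_of('tray_grip',t)
for m in c: print(m['confidence'],m['extent'])
# hand-read landmarks (top crop px -> full)
f=lambda u,v:(130+v/2.9,220+u/2.9)
for n,u,v,z in(('hand end',24,138,.057),('hand start',124,146,.065),('wall left',277,44,.085),('wall right',250,270,.085),('spoutL',364,130,.078),('spoutR',355,200,.078)):
    print(n,plane(t,f(u,v),z).round(4))
f=lambda u,v:(110+v/2.3,190+u/2.3)
for n,u,v,z in(('hand end',312,566,.057),('hand start',249,464,.065),('cornerR',293,312,.085),('cornerL',74,407,.085)):
    print('sc',n,plane(s,f(u,v),z).round(4))
E
```

```text
[ 0.44734649 -0.32387793  0.43744426] 0.02835648148148151
[ 0.44853835 -0.32502065  0.45962501] 0.03960396039603964
[ 0.44737408 -0.32389213  0.44643779] 0.08395674416570931
0.81 [227.8, 147.1, 345.5, 222.5]
hand end [0.5807 0.2061 0.057 ]
hand start [0.5694 0.1238 0.065 ]
wall left [ 0.6449 -0.0016  0.085 ]
wall right [0.4605 0.0235 0.085 ]
spoutL [ 0.5737 -0.0693  0.078 ]
spoutR [ 0.5164 -0.0603  0.078 ]
sc hand end [0.5832 0.2048 0.057 ]
sc hand start [0.5692 0.1133 0.065 ]
sc cornerR [0.4607 0.0282 0.085 ]
sc cornerL [0.6483 0.0024 0.085 ]
```

```bash
cat > go.py <<'E'
import sys
from h import *
def target(h):
    y=np.array([np.cos(h),np.sin(h),0]);z=np.array([0,0,-1.]);return R.from_matrix(np.column_stack([np.cross(y,z),y,z]))
def units(pos,h,pos0=None,R0=None):
    s=telemetry.get_state()
    p0=np.array(s['eef_pos']) if pos0 is None else pos0; r0=R.from_quat(s['tcp_rot']) if R0 is None else R0
    d=r0.inv().apply(np.array(pos)-p0)/.15; w=(r0.inv()*target(h)).as_rotvec(degrees=True)/90
    return d,w
if __name__=='__main__':
    a=list(map(float,sys.argv[1:])); s=telemetry.get_state()
    print('t',s['time'],np.round(s['eef_pos'],4),'F',np.round(s['contact_force'],1),'op',round(float(s['opening']),3))
    d,w=units(a[:3],np.radians(a[3])); print('shift',d.round(4),'turn',w.round(4),'dist mm',150*np.linalg.norm(d))
E
python3 go.py .45 .45 .23 20; python3 go.py .58 .2 .23 -20
```

```text
t 1.85 [0.2211 0.6377 0.2313] F [ 0.2 -0.1 -0.3] op 0.999
shift [-1.8518 -0.6826  0.0088] turn [-0.      0.      0.5653] dist mm 296.0417618018771
t 1.85 [0.2211 0.6377 0.2313] F [ 0.2 -0.1 -0.3] op 0.999
shift [-3.2167 -1.9733  0.0089] turn [-0.      0.      1.0097] dist mm 566.0601333128653
```

```bash
python3 -m crank '[[-0.33,-0.13,0,0,0,0.09,1],[-0.66,-0.26,0,0,0,0.18,1],[-1,-0.4,0,0,0,0.27,1],[-1,-0.4,0,0,0,0.36,1],[-1,-0.4,0,0,0,0.45,1],[-1,-0.4,0,0,0,0.54,1]]' 60; python3 go.py .56 .25 .23 -20
```

```text
time: 2.45
eef_pos: [0.3441, 0.5313, 0.2315]
tcp_rot: [0.56, 0.828, 0.0, -0.0]
contact_force: [-0.1, 0.3, -0.3]
opening: 1.002
t 2.45 [0.3441 0.5313 0.2315] F [-0.1  0.3 -0.3] op 1.002
shift [-2.2759  0.6388  0.0098] turn [ 1.000e-04 -2.000e-04  4.648e-01] dist mm 354.5859668688989
```

```bash
python3 -m crank '[[-0.33,0.1,0,0,0,0.09,1],[-0.66,0.2,0,0,0,0.18,1],[-1,0.3,0,0,0,0.27,1],[-1,0.3,0,0,0,0.36,1],[-1,0.3,0,0,0,0.46,1]]'; python3 go.py .56 .2 .23 -64.5
```

```text
time: 2.95
eef_pos: [0.4433, 0.4083, 0.2315]
tcp_rot: [0.816, 0.579, 0.0, 0.0]
contact_force: [-1.0, 0.1, 0.1]
opening: 1.003
t 2.95 [0.4433 0.4083 0.2315] F [-1.   0.1  0.1] op 1.003
shift [-1.0542  1.1931  0.0102] turn [ 2.000e-04 -2.000e-04  5.025e-01] dist mm 238.83002652409655
```

```bash
python3 -m crank '[[-0.22,0.25,0,0,0,0.09,1],[-0.44,0.5,0,0,0,0.18,1],[-0.66,0.75,0,0,0,0.27,1],[-0.88,1,0,0,0,0.36,1],[-0.88,1,0,0,0,0.44,1],[-0.88,1,0,0,0,0.5,1]]'; python3 go.py .55 -0.1 .23 -64.5
```

```text
time: 3.55
eef_pos: [0.5424, 0.2351, 0.2314]
tcp_rot: [0.975, 0.223, 0.0, -0.0]
contact_force: [-0.2, 0.5, -0.1]
opening: 1.001
t 3.55 [0.5424 0.2351 0.2314] F [-0.2  0.5 -0.1] op 1.001
shift [-0.9274  2.0332  0.0091] turn [-0.     -0.0001  0.0036] dist mm 335.2152011250498
```

```bash
python3 -m crank '[[-0.15,0.33,0,0,0,0.003,1],[-0.3,0.66,0,0,0,0.003,1],[-0.45,1,0,0,0,0.003,1],[-0.45,1,0,0,0,0.003,1]]'; python3 go.py .51 -0.2 .2 -64.5
```

```text
time: 3.95
eef_pos: [0.5474, 0.0689, 0.2316]
tcp_rot: [0.975, 0.223, 0.0, 0.001]
contact_force: [0.5, 1.1, -0.2]
opening: 0.999
t 3.95 [0.5474 0.0689 0.2316] F [ 0.5  1.1 -0.2] op 0.999
shift [-1.0044  1.5055  0.2125] turn [0.0008 0.     0.0032] dist mm 273.33221120089445
```

```bash
python3 -m crank '[[-0.22,0.25,0,0,0,0,1],[-0.44,0.5,0,0,0,0,1],[-0.66,0.75,0,0,0,0,1],[-0.8,1,0,0,0,0,1],[-0.8,1,0,0,0,0,1]]'; python3 go.py .455 -0.32 .2 -64.5
```

```text
time: 4.45
eef_pos: [0.505, -0.1186, 0.2318]
tcp_rot: [0.975, 0.222, 0.0, 0.001]
contact_force: [0.2, 0.9, 0.3]
opening: 0.997
t 4.45 [ 0.505  -0.1186  0.2318] F [0.2 0.9 0.3] op 0.997
shift [-0.8823  1.065   0.2134] turn [ 0.0011 -0.0001  0.0021] dist mm 209.9002286080535
```

```bash
python3 -m crank '[[-0.22,0.25,0.05,0,0,0,1],[-0.44,0.5,0.1,0,0,0,1],[-0.66,0.75,0.15,0,0,0,1],[-0.88,1,0.2,0,0,0,1],[-0.88,1,0.2,0,0,0,1]]'; python3 - <<'E'
from fit import *
w=cam('wrist');save(w,'wrist1.png')
for m in finder.masks_of('tin',w): print(m['confidence'],m['extent'],plane(w,np.argwhere(m['pixels']).mean(0),.02))
m=finder.masks_of('tin',w)
if m:
    r=fit([(w,m[0]['pixels'])],[.447,-.324,.446]);print(r.x,r.fun)
E
python3 go.py .4475 -.324 .1 -64.5
```

```text
time: 4.95
eef_pos: [0.4512, -0.3107, 0.2004]
tcp_rot: [0.975, 0.223, -0.001, -0.0]
contact_force: [0.2, 0.6, -0.1]
opening: 0.994
0.84 [297.2, 159.6, 374.8, 296.5] [ 0.44658615 -0.3244017   0.02      ]
0.67 [267.2, 327.8, 362.3, 409.3] [ 0.29058795 -0.37589097  0.02      ]
[ 0.44590808 -0.32430203  0.44746612] 0.02515723270440251
t 5.1 [ 0.4528 -0.3065  0.2012] F [ 0.7 -0.9  0. ] op 0.992
shift [-0.0835  0.0897  0.6746] turn [-0.0006 -0.0004  0.0057] dist mm 102.849257785228
```

View pics/wrist1.png

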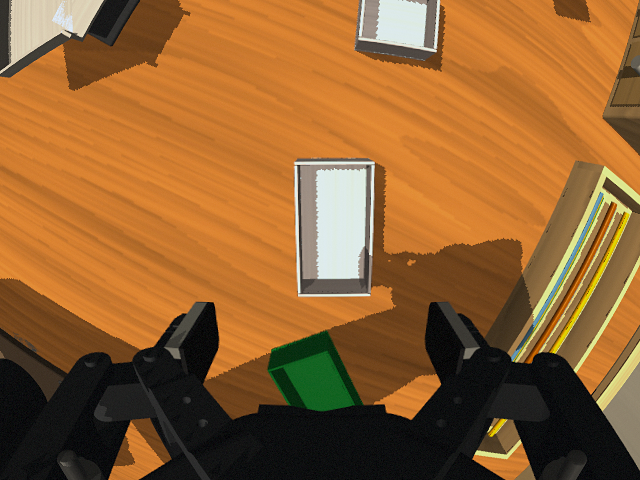

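The wrist view shows the open grey long tin at (228, 335), with the green look-alike below it at (375, 315) and the square tin above. It agrees with the first fit to 1.5 mm.

```bash
python3 -m crank '[[-0.04,0.05,0.3,0,0,0.005,1],[-0.08,0.1,0.6,0,0,0.005,1],[-0.08,0.1,0.75,0,0,0.005,1],[-0.08,0.1,0.75,0,0,0.005,1],[-0.08,0.1,0.75,0,0,0.005,1]]';  python3 go.py .447 -.324 .008 -64.4
```

```text
time: 5.6
eef_pos: [0.4493, -0.325, 0.0896]
tcp_rot: [0.975, 0.222, 0.0, 0.0]
contact_force: [-0.2, -0.5, 1.0]
opening: 0.998
t 5.6 [ 0.4493 -0.325   0.0896] F [-0.2 -0.5  1. ] op 0.998
shift [-0.011  -0.0128  0.5439] turn [ 0.0002 -0.0003  0.001 ] dist mm 81.62907045780422
```

```bash
python3 -m crank '[[-0.01,-0.01,0.15,0,0,0,1],[-0.01,-0.01,0.3,0,0,0,1],[-0.01,-0.01,0.45,0,0,0,1],[-0.01,-0.01,0.54,0,0,0,1],[-0.01,-0.01,0.54,0,0,0,1],[-0.01,-0.01,0.54,0,0,0,0.6],[-0.01,-0.01,0.54,0,0,0,0.6],[-0.01,-0.01,0.54,0,0,0,0.6],[-0.01,-0.01,0.54,0,0,0,0.6],[-0.01,-0.01,0.54,0,0,0,0.6]]' 40;  python3 go.py .447 -.324 .16 -64.4
```

```text
time: 6.6
eef_pos: [0.4475, -0.3266, 0.0099]
tcp_rot: [0.975, 0.221, 0.001, 0.001]
contact_force: [1.3, 1.0, 6.4]
opening: 0.765
t 6.6 [ 0.4475 -0.3266  0.0099] F [1.3 1.  6.4] op 0.765
shift [ 0.0061 -0.014  -1.0008] turn [ 0.002  -0.0009 -0.0003] dist mm 150.1392592408638
```

```bash
python3 -m crank '[[0,0,0,0,0,0,0.5],[0,0,0,0,0,0,0.5],[0,0,-0.1,0,0,0,0.5],[0,0,-0.3,0,0,0,0.5],[0,0,-0.5,0,0,0,0.5],[0,0,-0.7,0,0,0,0.5],[0,0,-0.7,0,0,0,0.5]]' 50;  python3 go.py .5357 -.1405 .115 -7.8
```

```text
time: 7.3
eef_pos: [0.4483, -0.3279, 0.1183]
tcp_rot: [0.975, 0.221, 0.003, 0.004]
contact_force: [0.7, -0.6, -1.6]
opening: 0.765
t 7.3 [ 0.4483 -0.3279  0.1183] F [ 0.7 -0.6 -1.6] op 0.765
shift [ 1.0643 -0.876   0.0169] turn [ 0.0066  0.0013 -0.6293] dist mm 206.78838817130685
```

```bash
python3 -m crank '[[0.15,-0.12,0,0,0,-0.09,0.5],[0.3,-0.25,0,0,0,-0.18,0.5],[0.5,-0.4,0,0,0,-0.27,0.5],[0.65,-0.55,0,0,0,-0.36,0.5],[0.8,-0.65,0,0,0,-0.45,0.5],[0.85,-0.7,0,0,0,-0.54,0.5],[0.85,-0.7,0,0,0,-0.63,0.5],[0.85,-0.7,0,0,0,-0.63,0.5],[0.85,-0.7,0,0,0,-0.63,0.5]]'; python3 - <<'E'
from fit import *
w=cam('wrist');save(w,'wrist2.png')
p=finder.pinpoint('tray',w); print([(round(a['confidence'],2),a['location'],plane(w,a['location'],.075)) for a in p])
t=cam('top');save(t,'top2.png')
s=cam('scene');save(s,'scene2.png')
a=finder.pinpoint('tray',s);print(a[0],plane(s,a[0]['location'],.075))
E
python3 go.py .5357 -.1405 .115 -7.8
```

```text
time: 8.2
eef_pos: [0.5151, -0.1755, 0.1118]
tcp_rot: [0.754, 0.657, -0.0, -0.001]
contact_force: [-0.8, -0.4, -2.1]
opening: 0.765
[]
{'location': [250.2, 258.2], 'confidence': 0.82} [ 0.54828893 -0.03859171  0.075     ]
t 8.45 [ 0.5157 -0.1761  0.1127] F [ 0.1  0.2 -1.5] op 0.767
shift [ 0.2533  0.0998 -0.0153] turn [-0.0001 -0.     -0.0003] dist mm 40.911282841215986
```

View pics/wrist2.png

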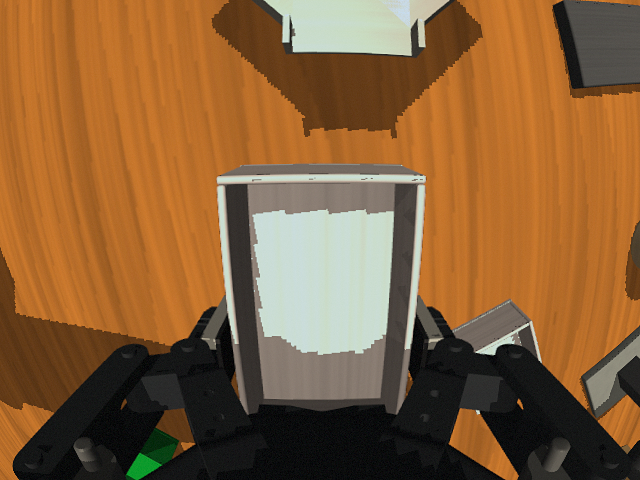

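View pics/scene2.png

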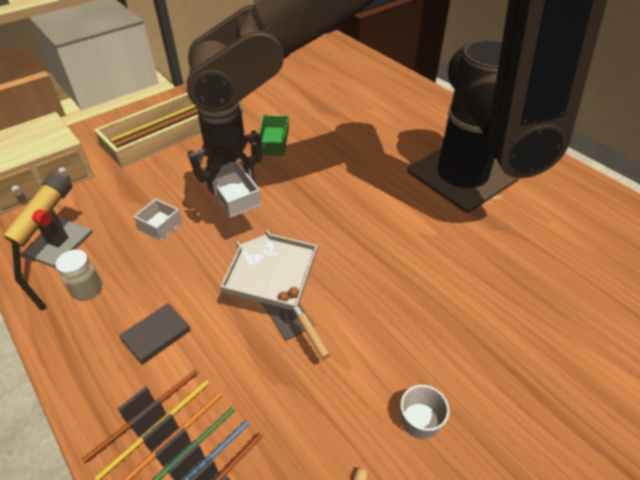

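The tin is held level at (285, 320) in the wrist view. The spout's end edge runs from about (52, 290) to (55, 416). I measure both from this picture.

```bash
python3 - <<'E'
from fit import *
import cv2
w=cam('wrist')
H=np.array([.55,-.0365]);d=np.array([-.136,-.9907]);n=np.array([.9907,-.136])
A=plane(w,(51,291),.0765);B=plane(w,(55,416),.0765)
z=.1127-.0099+.04
C=plane(w,(175,218),z);D=plane(w,(175,425),z)
for x in(A,B,C,D): print(x.round(4),'along',((x[:2]-H)@d).round(4),'across',((x[:2]-H)@n).round(4))
v=A-B;print('spout heading',np.degrees(np.arctan2(v[1],v[0])),np.linalg.norm(v)); v=C-D;print('rim heading',np.degrees(np.arctan2(v[1],v[0])),np.linalg.norm(v))
a=w['pixels'][0:200,200:440];cv2.imwrite('pics/w2c.png',cv2.cvtColor(cv2.resize(a,None,fx=3,fy=3),cv2.COLOR_RGB2BGR))
E
```

```text
[ 0.5158 -0.0612  0.0765] along 0.0291 across -0.0305
[ 0.5754 -0.0696  0.0765] along 0.0294 across 0.0297
[ 0.4909 -0.1113  0.1428] along 0.0821 across -0.0484
[ 0.5551 -0.1201  0.1428] along 0.0821 across 0.0164
spout heading 171.94028925647632 0.060249584162546894
rim heading 172.19749852298986 0.06481578076892362
```

View pics/w2c.png

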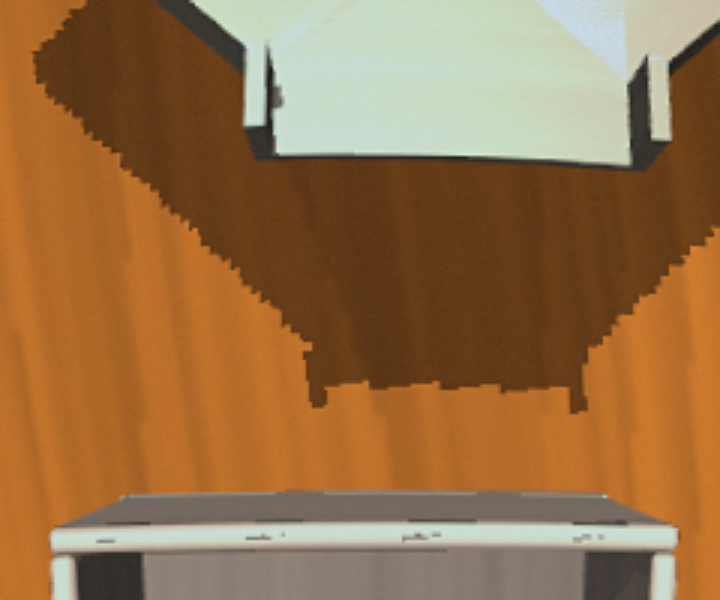

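```bash
python3 go.py .5363 -.140 .06 -7.8; python3 -m crank '[[0.12,0.05,0,0,0,0,0.5],[0.25,0.1,0,0,0,0,0.5],[0.25,0.1,0.15,0,0,0,0.5],[0.25,0.1,0.3,0,0,0,0.5],[0.25,0.1,0.45,0,0,0,0.5],[0.25,0.1,0.45,0,0,0,0.5],[0.25,0.1,0.45,0,0,0,0.5]]';python3 go.py .5363 -.140 .01 -7.8
```

```text
t 8.5 [ 0.5157 -0.1761  0.1128] F [ 0.4  0.  -1.1] op 0.766
shift [0.2571 0.1032 0.3517] turn [-0.      0.     -0.0002] dist mm 67.15923384734195
time: 9.2
eef_pos: [0.5357, -0.1408, 0.0454]
tcp_rot: [0.753, 0.658, -0.0, -0.0]
contact_force: [0.5, 0.2, -1.5]
opening: 0.76
t 9.2 [ 0.5357 -0.1408  0.0454] F [ 0.5  0.2 -1.5] op 0.76
shift [0.0055 0.0034 0.2358] turn [-0.0004 -0.0001  0.0004] dist mm 35.38424750702814
```

```bash
python3 -m crank '[[0.01,0,0.07,0,0,0,0.5],[0.01,0,0.14,0,0,0,0.5],[0.01,0,0.19,0,0,0,0.5],[0.01,0,0.21,0,0,0,0.5],[0.01,0,0.22,0,0,0,0.5],[0.01,0,0.23,0,0,0,0.5],[0.01,0,0.23,0,0,0,0.5]]';python3 go.py .5363 -.140 .01 -7.8
```

```text
time: 9.9
eef_pos: [0.5361, -0.1393, 0.0109]
tcp_rot: [0.753, 0.658, 0.0, 0.0]
contact_force: [-0.1, -0.2, -1.0]
opening: 0.762
t 9.9 [ 0.5361 -0.1393  0.0109] F [-0.1 -0.2 -1. ] op 0.762
shift [-0.0047  0.0016  0.0063] turn [0.0002 0.0001 0.0007] dist mm 1.2031610828498025
```

```bash
python3 -m crank '[[0,0,0.01,0,0,0,0.5],[0,0,0.015,0,0,0,0.5],[0,0,0.02,0,0,0,0.5],[0,0,0.02,0,0,0,0.5]]';python3 go.py .5363 -.140 .01 -7.8
```

```text
time: 10.3
eef_pos: [0.5365, -0.1394, 0.01]
tcp_rot: [0.753, 0.658, -0.0, -0.0]
contact_force: [-4.9, 0.7, 10.5]
opening: 0.764
t 10.3 [ 0.5365 -0.1394  0.01  ] F [-4.9  0.7 10.5] op 0.764
shift [-0.0041 -0.0006  0.    ] turn [-0.0001  0.      0.0007] dist mm 0.613683381925426
```

Contact with the bench; I release and rise.

```bash
python3 -m crank '[[0,0,0,0,0,0,1],[0,0,0,0,0,0,1],[0,0,0,0,0,0,1],[0,0,0,0,0,0,1],[0,0,-0.2,0,0,0,1],[0,0,-0.5,0,0,0,1],[0,0,-0.8,0,0,0,1],[0,0,-1,0,0,0,1],[0,0,-1,0,0,0,1]]'; python3 - <<'E'
from fit import *
w=cam('wrist');save(w,'wrist3.png');t=cam('top')
m=finder.masks_of('tin',w)
for a in m: print(a['confidence'],a['extent'])
r=fit([(w,m[0]['pixels'])],[.536,-.14,np.radians(82.2)]);print(r.x,np.degrees(r.x[2]),r.fun)
H=np.array([.55,-.0365]);d=np.array([-.136,-.9907]);n=np.array([.9907,-.136])
print('tin centre along/across',(r.x[:2]-H)@d,(r.x[:2]-H)@n)
p=finder.pinpoint('tray_grip',t);print([(q['confidence'],q['location'],plane(t,q['location'],.061)) for q in p])
E
python3 go.py .5363 -.140 .16 -7.8
```

```text
time: 11.2
eef_pos: [0.5393, -0.1407, 0.164]
tcp_rot: [0.753, 0.658, 0.002, 0.005]
contact_force: [0.2, 0.0, 0.2]
opening: 1.004
0.7 [271.5, 150.1, 360.4, 303.5]
0.68 [111.3, 416.6, 169.3, 476.9]
[ 0.53544384 -0.13814154  1.4394618 ] 82.47508601942953 0.008351488743645552
tin centre along/across 0.10267590949939417 -0.0005975419943301322
[(0.95, [181.8, 246.4], array([0.56806469, 0.16268272, 0.061     ]))]
t 11.4 [ 0.5349 -0.1387  0.1559] F [-0.3 -0.2 -0.5] op 1.0
shift [-0.0073  0.0104 -0.0271] turn [-0.0021 -0.0006  0.0006] dist mm 4.488076763860014
```

View pics/wrist3.png

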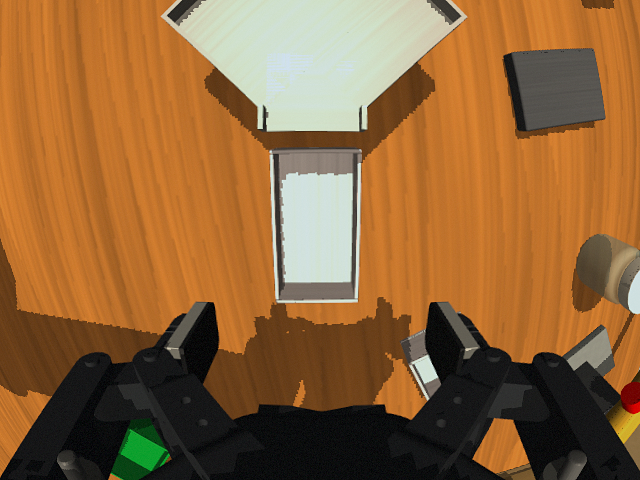

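```bash
python3 - <<'E'
from fit import *
w=cam('wrist')
H=np.array([.55,-.0365]);d=np.array([-.136,-.9907]);n=np.array([.9907,-.136])
for q,z in(((130,260),.0765),((131,367),.0765),((151,271),.04),((151,361),.04)):
    x=plane(w,q,z); print(x.round(4),((x[:2]-H)@d).round(4),((x[:2]-H)@n).round(4))
E
python3 go.py .5363 -.140 .16 -7.8
```

```text
[ 0.5075 -0.0584  0.0765] 0.0274 -0.0392
[ 0.5705 -0.0678  0.0765] 0.0282 0.0245
[ 0.5069 -0.0729  0.04  ] 0.0419 -0.0378
[ 0.5689 -0.0814  0.04  ] 0.042 0.0248
t 11.45 [ 0.5347 -0.1386  0.1556] F [-0.2 -0.6 -0. ] op 1.0
shift [-0.0078  0.0114 -0.0295] turn [-0.0025 -0.0008  0.0007] dist mm 4.892427325532616
```

Measured on the tin as placed: gap to the spout about 14 mm, centred to 1 mm, aligned to 0.5°. Now the handle.

```bash
python3 go.py .5774 .1632 .16 -7.8;python3 -m crank '[[0.3,0,-0.03,0,0,0,1],[0.65,0,-0.03,0,0,0,1],[1,0,-0.03,0,0,0,1],[1,0,-0.03,0,0,0,1]]';python3 go.py .5774 .1632 .16 -7.8
```

```text
t 11.45 [ 0.5347 -0.1386  0.1556] F [-0.2 -0.6 -0. ] op 1.0
shift [ 2.032   0.0108 -0.0271] turn [-0.0025 -0.0008  0.0007] dist mm 304.83817604453776
time: 11.85
eef_pos: [0.5551, 0.0141, 0.1603]
tcp_rot: [0.751, 0.66, -0.001, -0.002]
contact_force: [-0.1, -0.4, -0.2]
opening: 0.998
t 11.85 [0.5551 0.0141 0.1603] F [-0.1 -0.4 -0.2] op 0.998
shift [1.0052 0.0187 0.0033] turn [-0.0025 -0.001   0.004 ] dist mm 150.8056455218277
```

```bash
python3 -m crank '[[0.3,0,0,0,0,0,1],[0.65,0.01,0,0,0,0.002,1],[1,0.015,0,0,0,0.003,1],[1,0.015,0,0,0,0.003,1],[1,0.015,0,0,0,0.003,1]]'; python3 - <<'E'
from fit import *
w=cam('wrist');save(w,'wrist4.png');s=cam('scene')
a=finder.pinpoint('tray_grip',w);print([(q['confidence'],q['location'],plane(w,q['location'],.061)) for q in a])
b=finder.pinpoint('tray_grip',s);print([(q['confidence'],q['location'],plane(s,q['location'],.061)) for q in b])
if a and b: print(tri(ray(w,a[0]['location']),ray(s,b[0]['location'])))
E
python3 go.py .5774 .1632 .042 -7.8
```

```text
time: 12.35
eef_pos: [0.5779, 0.1583, 0.1606]
tcp_rot: [0.754, 0.657, -0.001, -0.001]
contact_force: [0.8, -0.0, 0.1]
opening: 1.001
[(0.9, [237.3, 318.5], array([0.5750476 , 0.16205141, 0.061     ]))]
[(0.92, [335.0, 312.1], array([0.57751578, 0.16226158, 0.061     ]))]
[0.57510296 0.15997486 0.05551126]
t 12.55 [0.5784 0.156  0.1617] F [-0.5 -0.2 -0.1] op 0.998
shift [ 0.0469 -0.0127  0.798 ] turn [-0.0007  0.0004 -0.0037] dist mm 119.92059126485894
```

View pics/wrist4.png

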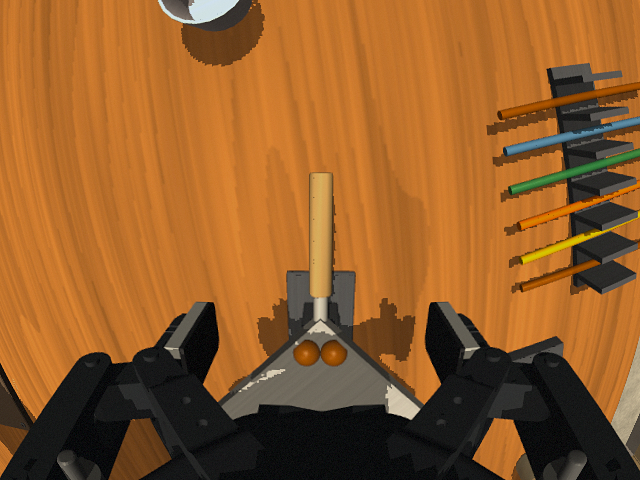

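The wrist view shows the handle running straight from (174, 321) to (296, 319), grip point (237, 319), and the beads at (353, 306) and (353, 334), well clear of the jaws.

```bash
python3 go.py .5767 .1628 .042 -7.8;python3 -m crank '[[0.02,-0.01,0.2,0,0,0,1],[0.045,-0.015,0.4,0,0,-0.003,1],[0.045,-0.015,0.6,0,0,-0.003,1],[0.045,-0.015,0.75,0,0,-0.003,1],[0.045,-0.015,0.8,0,0,-0.003,1],[0.045,-0.015,0.8,0,0,-0.003,1],[0.045,-0.015,0.8,0,0,-0.003,1]]'; python3 go.py .5767 .1628 .042 -7.8
```

```text
t 12.55 [0.5784 0.156  0.1617] F [-0.5 -0.2 -0.1] op 0.998
shift [ 0.0436 -0.0169  0.798 ] turn [-0.0007  0.0004 -0.0037] dist mm 119.90538246644148
time: 13.25
eef_pos: [0.5784, 0.1642, 0.0437]
tcp_rot: [0.754, 0.657, 0.001, 0.001]
contact_force: [1.7, 0.4, 2.0]
opening: 0.999
t 13.25 [0.5784 0.1642 0.0437] F [1.7 0.4 2. ] op 0.999
shift [-0.011  -0.0101  0.0111] turn [ 0.0013 -0.0003  0.0001] dist mm 2.789266042399476
```

```bash
python3 -m crank '[[-0.01,-0.01,0.01,0,0,0,0.6],[-0.01,-0.01,0.01,0,0,0,0.3],[-0.01,-0.01,0.01,0,0,0,0.2],[-0.01,-0.01,0.01,0,0,0,0.1],[-0.01,-0.01,0.01,0,0,0,0.1],[-0.01,-0.01,0.01,0,0,0,0.1],[-0.01,-0.01,0.01,0,0,0,0.1],[-0.01,-0.01,0.01,0,0,0,0.1],[-0.01,-0.01,0.01,0,0,0,0.1],[-0.01,-0.01,0.01,0,0,0,0.1]]' 30; python3 go.py .5767 .1628 .042 -7.8
```

```text
time: 14.25
eef_pos: [0.5776, 0.1634, 0.0416]
tcp_rot: [0.753, 0.658, 0.002, 0.002]
contact_force: [5.4, -1.1, -0.7]
opening: 0.169
t 14.25 [0.5776 0.1634 0.0416] F [ 5.4 -1.1 -0.7] op 0.169
shift [-0.0048 -0.0052 -0.0026] turn [ 0.0031 -0.0005  0.0005] dist mm 1.1322495505036816
```

```bash
python3 -m crank '[[0.005,0,-0.033,0,0.016,0,0.1],[0.009,0,-0.067,0,0.032,0,0.1],[0.012,0,-0.1,0,0.048,0,0.1],[0.012,0,-0.1,0,0.048,0,0.1]]'; python3 - <<'E'
from fit import *
s=cam('scene');save(s,'scene5.png')
E
```

```text
time: 14.65
eef_pos: [0.5778, 0.1653, 0.0572]
tcp_rot: [0.753, 0.657, 0.031, -0.024]
contact_force: [6.1, 2.0, -1.1]
opening: 0.176
```

View pics/scene5.png

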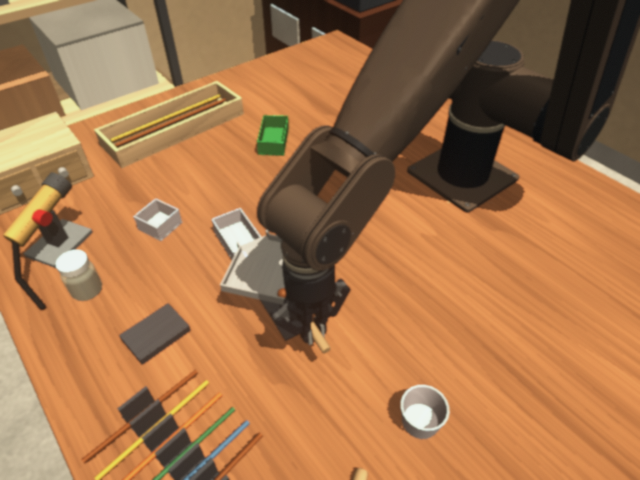

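```bash
python3 -m crank '[[0.005,0,-0.033,0,0.016,0,0.1],[0.009,0,-0.067,0,0.032,0,0.1],[0.012,0,-0.1,0,0.048,0,0.1],[0.015,0,-0.134,0,0.064,0,0.1],[0.017,0,-0.168,0,0.08,0,0.1],[0.018,0,-0.201,0,0.0955,0,0.1],[0.017,0,-0.269,0,0.127,0,0.1],[0.013,0,-0.336,0,0.159,0,0.1],[0.006,0,-0.403,0,0.191,0,0.1],[-0.005,0,-0.47,0,0.223,0,0.1],[-0.019,0,-0.535,0,0.255,0,0.1],[-0.037,0,-0.601,0,0.286,0,0.1]]'; python3 - <<'E'
from fit import *
s=cam('scene');save(s,'scene6.png');t=cam('top');save(t,'top6.png')
E
```

```text
time: 15.9
eef_pos: [0.576, 0.1533, 0.1468]
tcp_rot: [0.728, 0.634, 0.198, -0.17]
contact_force: [7.2, 0.7, -0.8]
opening: 0.177
```

View pics/scene6.png

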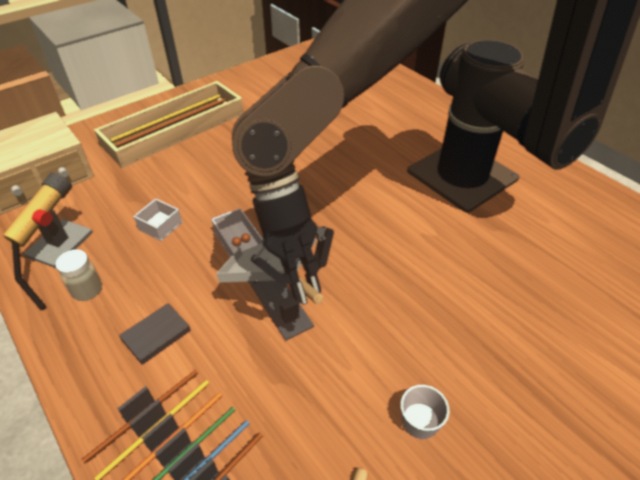

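View pics/top6.png

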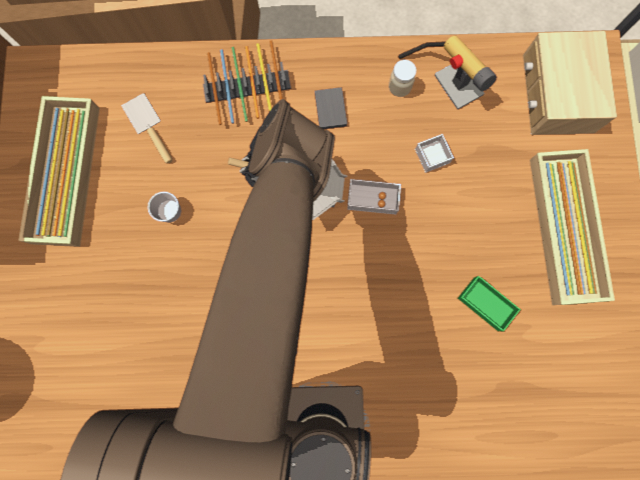

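Both beads show inside the tin, at (196, 382) and (203, 382) in the top view. I hold briefly, then look again.

```bash
python3 -m crank '[[0,0,0,0,0,0,0.1],[0,0,0,0,0,0,0.1],[0,0,0,0,0,0,0.1],[0,0,0,0,0,0,0.1],[0,0,0,0,0,0,0.1]]'; python3 - <<'E'
from fit import *
s=cam('scene');t=cam('top')
a=cv2.resize(s['pixels'][190:340,190:340],(400,400),interpolation=cv2.INTER_CUBIC);b=cv2.resize(t['pixels'][150:250,310:410],(400,400),interpolation=cv2.INTER_CUBIC)
cv2.imwrite('pics/c7.png',cv2.cvtColor(np.hstack([a,b]),cv2.COLOR_RGB2BGR))
E
```

```text
time: 16.5
eef_pos: [0.5761, 0.1535, 0.1462]
tcp_rot: [0.728, 0.635, 0.197, -0.169]
contact_force: [6.8, 1.5, 1.0]
opening: 0.172
```

View pics/c7.png

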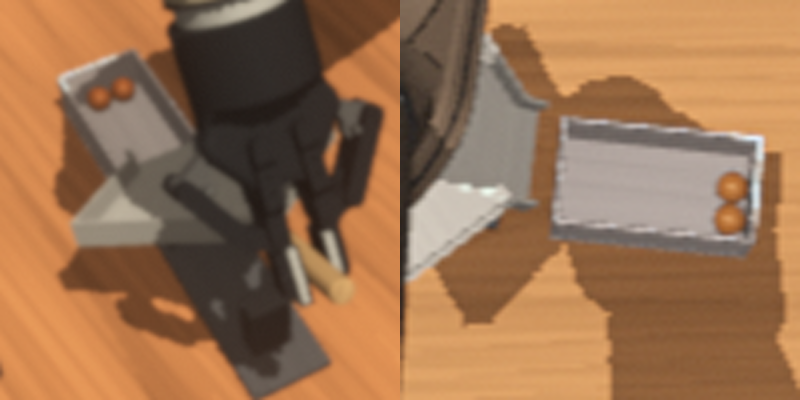

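```bash
python3 -m crank '[[-0.006,0,0.033,0,-0.016,0,0.1],[-0.013,0,0.066,0,-0.032,0,0.1],[-0.029,0,0.132,0,-0.064,0,0.1],[-0.048,0,0.196,0,-0.0955,0,0.1],[-0.07,0,0.26,0,-0.127,0,0.1],[-0.096,0,0.322,0,-0.159,0,0.1],[-0.124,0,0.383,0,-0.191,0,0.1],[-0.156,0,0.443,0,-0.223,0,0.1],[-0.191,0,0.501,0,-0.255,0,0.1],[-0.228,0,0.557,0,-0.286,0,0.1],[-0.248,0,0.584,0,-0.302,0,0.1],[-0.248,0,0.584,0,-0.302,0,0.1]]'; python3 go.py .5776 .1634 .0416 -7.8
```

```text
time: 17.8
eef_pos: [0.5777, 0.1647, 0.0506]
tcp_rot: [0.753, 0.658, 0.02, -0.014]
contact_force: [6.4, -1.2, -0.4]
opening: 0.175
t 17.8 [0.5777 0.1647 0.0506] F [ 6.4 -1.2 -0.4] op 0.175
shift [-0.0119  0.      0.0594] turn [ 0.0034 -0.0308  0.0015] dist mm 9.08817226301165
```

```bash
python3 -m crank '[[-0.003,0,0.017,0,-0.008,0,0.1],[-0.006,0,0.033,0,-0.016,0,0.1],[-0.009,0,0.048,0,-0.024,0,0.1],[-0.012,0,0.058,0,-0.03,0,0.1],[-0.012,0,0.06,0,-0.031,0,0.1],[-0.012,0,0.06,0,-0.031,0,0.1],[-0.012,0,0.06,0,-0.031,0,0.1]]'; python3 go.py .5776 .1634 .0416 -7.8
```

```text
time: 18.5
eef_pos: [0.5776, 0.1634, 0.0422]
tcp_rot: [0.753, 0.658, 0.002, 0.002]
contact_force: [6.0, 0.3, -0.6]
opening: 0.176
t 18.5 [0.5776 0.1634 0.0422] F [ 6.   0.3 -0.6] op 0.176
shift [-0.0002  0.0001  0.0042] turn [ 0.0035 -0.0009  0.0009] dist mm 0.6237442599757542
```

```bash
python3 -m crank '[[0,0,0.006,0,0,0,0.1],[0,0,0.006,0,0,0,0.1],[0,0,0.006,0,0,0,0.25],[0,0,0.006,0,0,0,0.4],[0,0,0.006,0,0,0,0.7],[0,0,0.006,0,0,0,1],[0,0,0.006,0,0,0,1],[0,0,0.006,0,0,0,1],[0,0,0.006,0,0,0,1]]'; python3 -m crank '[[0,0,-0.1,0,0,0,1],[0,0,-0.3,0,0,0,1],[0,0,-0.6,0,0,0,1],[0.1,0,-0.9,0,0,0,1],[0.3,0,-1,0,0,0,1],[0.6,0,-1,0,0,0,1],[0.9,0,-1,0,0,0,1],[0.9,0,-1,0,0,0,1]]'; python3 - <<'E'
from fit import *
s=cam('scene');t=cam('top');save(t,'top8.png');save(s,'scene8.png')
for p in(s,t):
  print([(round(q['confidence'],2),np.round(q['location'],1)) for l in('tray_grip','bead_1') for q in finder.pinpoint(l,p)])
H=np.array([.5503,-.0345]);d=np.array([-.136,-.9907])
a=cv2.resize(s['pixels'][190:370,190:370],(400,400),interpolation=cv2.INTER_CUBIC);b=cv2.resize(t['pixels'][130:290,260:420],(400,400),interpolation=cv2.INTER_CUBIC)
cv2.imwrite('pics/c8.png',cv2.cvtColor(np.hstack([a,b]),cv2.COLOR_RGB2BGR))
print(telemetry.get_state()['eef_pos'],telemetry.get_state()['contact_force'])
E
```

```text
time: 19.4
eef_pos: [0.5755, 0.1633, 0.0409]
tcp_rot: [0.753, 0.658, 0.0, -0.001]
contact_force: [0.1, 0.8, 0.0]
opening: 1.003
time: 20.2
eef_pos: [0.5938, 0.3015, 0.1929]
tcp_rot: [0.752, 0.659, 0.002, -0.001]
contact_force: [0.7, -0.8, -0.5]
opening: 0.999
[(0.79, array([336.6, 310.8])), (0.46, array([226.5, 224.4])), (0.4, array([224.4, 236.2]))]
[(0.75, array([180.4, 245.9])), (0.51, array([182. , 333.4])), (0.49, array([204.8, 392.1])), (0.45, array([200.1, 396.8]))]
[0.59382668 0.29567176 0.19135231] [-0.54098591  0.38013116 -0.48448249]
```

View pics/c8.png

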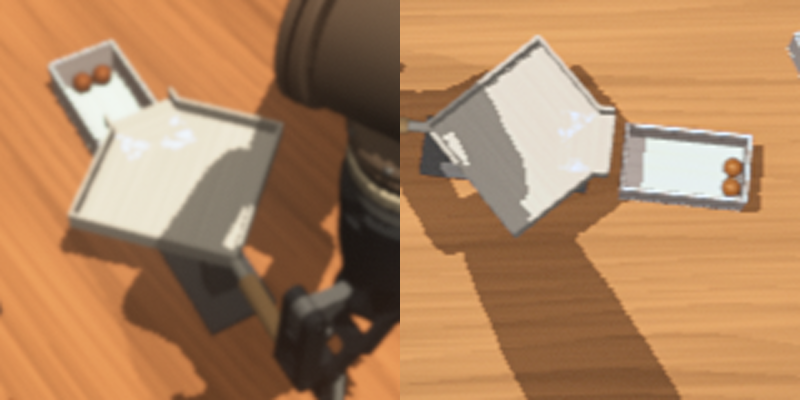

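The tray is back on its rest and empty, and both beads lie at the far end of the upright tin. The gripper is free and clear, so I let things settle and hand in.

```bash
python3 -m crank '[[0,0,0,0,0,0,1],[0,0,0,0,0,0,1],[0,0,0,0,0,0,1]]'; python3 -c "
from plant import ticket;print(ticket.sign_off())"
```

```text
time: 20.8
eef_pos: [0.5938, 0.2963, 0.1911]
tcp_rot: [0.753, 0.657, 0.001, -0.001]
contact_force: [0.1, 0.1, 0.2]
opening: 1.002
the job is handed in; nothing more can be done
None
```

I placed the long grey tin in line with the pour. I then tilted the tray about 0.52 rad by its handle so both beads ran into the tin, lowered it slowly back onto its rest and let go. I handed the job in at 20.8 s of robot time.

- **Tin placement:** the wrist camera, before the pour, showed the tin's near end about 14 mm beyond the spout. It was centred to about 1 mm and in line to about 0.5°.
- **After the pour:** the scene and top pictures showed both beads at the far end of the upright tin. The tray was empty and on its rest, and the gripper was clear with about 0 N on the wrist.
- **Forces:** the highest wrist force I saw was about 12 N, as the tin touched the bench; readings come only at the end of each move.
- **Disagreements:** the handle grip height came out at 55.5 mm from the wrist and scene pictures, against 63 mm from the first pair and 61 mm in the text; I used 61 mm. Estimates of the hinge position differed by about 2–6 mm, so I placed the tin from the measured spout edge instead. In the last check the bead finder also reported one weak false hit on the tray hinge (confidence 0.51); the picture shows no bead there.

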